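# Set up a housing on its turntable for wiring

### The arm

A 6-joint arm with a two-finger parallel gripper is mounted at the origin on the work surface. World frame = base frame: x ahead of the robot, y to its left, z up, the work surface at z = 0. Lengths are in m, angles in rad, forces in N, time in s.
With the tool pointing down it reaches from about 0.25 to 0.775 m from the base axis. Payload 4 kg.
Tool frame: the origin (TCP) lies at the centre of the arm's flange, where the gripper is bolted on; the fingertips stand 199 mm ahead of it and the grasp point (between the pads) lies 180 mm ahead of it; z points along the fingers, y is the line along which they close (so a half turn about z gives the same grasp; the last joint's range is limited). The gripper opens to 94 mm and grips with 3 to 60 N. Pads are 16 mm wide; open, the fingers measure 119 mm over their backs; the gripper's body (75 mm by 177 mm) begins 78 mm behind the grasp point.
Start: joints at [-1.389, 0.087, 1.371, -0, 1.684, -0.103], TCP at [0.155, -0.528, 0.405] pointing down, gripper open.
Joint ranges: [-3.1, 3.1], [-0.76, 2.03], [0.27, 2.55], [-1.08, 4.22], [0.17, 2.65], [-2.57, 2.57]. Speed limits (rad/s): [2.79, 2.79, 3.14, 3.14, 3.14, 3.14].

### API

Orientations are given as [roll, pitch, yaw] about the fixed x, y, z axes, in that order (R = Rz(yaw) Ry(pitch) Rx(roll)).
In Python, from bench import robot, eyes, models gives the robot as it stands.
- The arm moves only by the tool step_arm, never from a script. Its argument "commands" is a list that holds one entry, the list of rows, each a list of 7 numbers: the shift along the tool's x, y, z in mm, then the turn, a rotation vector about the tool's x, y, z in rad, then the finger opening in mm, from 0 to 94. In form: [[[tx, ty, tz, wx, wy, wz, gripper], ...]]. A call has 1 to 20 rows; each row shifts and turns the commanded pose from where the row before left it, along the tool's axes as they then stand; what a row does not reach is not made up. A row lasts 1/8 s, in which the tool goes at most 62.5 mm and 10.7 degrees, less where a joint would pass 70% of its speed; a pose out of reach is approached as far as the arm can. A call is refused whole if a number of a shift passes 62.5 or a number of a turn 0.188, either way. A call with a gripper value outside its range is refused whole. The fingers move at their own pace and stop on an object; the grip force is fixed at half the most. Time passes only in rows, so rows that do not move let the fingers close. It gives the time, the measured TCP pose, the force, the opening and the grip force at its end, in the units of the state.
- robot.get_obs(): the state, without advancing time (a new reading comes with each control period).
- eyes.snapshot(name): name is "side" or "top"; returns a dict with "color" (420x560x3 uint8, red, green, blue), "camera_matrix" (3x3 intrinsics, pixels), "eye" and "rotation" of the camera in the world. Camera axes: x right, y up, looking along -z (the intrinsics and any distortion apply to the point x, -y, -z); pixel columns grow to the right and rows downward; lengths in m; the calibration is good to about 2 mm. A picture is of the moment at which its call begins. There is no depth.
- robot.close_job(): hands the job in; it is judged then, once.
Trained networks look in a picture, given as the dict that the camera call returned (one of the last four; its "shot" number tells which), for a name from the list of things; names that differ only in an ending like _2 or _b are one class to them, and where a whole thing is asked for, a point or a joint stands for the part that bears it (a point fixed in the world has none). Each returns a list of dicts, best first, with "confidence" (0 to 1); they miss things now and then, are a little off and sometimes report something else, mostly with a low value. They report only what shows in the picture. A call takes as long as a camera call.
- models.masks_of(picture, query): "mask" (420x560 bool, what is visible of it) and "xy" ([column, row] in pixels, amid what is visible of it).
- models.tip_of(picture, query): "xy" ([column, row] in pixels: a listed point, or the origin of a listed thing).
The state is a dict: "time": time; "joint_positions": joint angles; "qvel": joint speeds; "joint_torque": joint torques, N m; "tool_pos": TCP position; "ee_rot": TCP orientation; "wrist_force": force on the tool from outside, world axes, zero at the start; "wrist_torque": the same for the moment, N m; "width": finger opening in m; "finger_force": force on a finger pad.
Only numpy, scipy, OpenCV 4.12 (cv2) and the standard library are available. Lean on these libraries where they do the work, as an engineer would, in place of code of your own. Each camera call takes 0.05 s, during which the arm holds its last target. There are 200 camera calls.

### The job

Set up the blue housing for wiring: swivel it on its turntable until the red line on the turntable meets the white line on the base, and fold its cover open so that, once let go, the cover stands parallel to the yellow pointer at its side. The hinge is stiff and the cover springs back a few degrees when released. Do not touch the yellow pointer, and leave the other things on the bench where they are.

Things in the scene. Friction and masses are not known exactly. Their poses are not given: they have to be found in the camera images.
- stand: round dark steel base plate fixed to the bench, 260 mm diameter, 15 mm high. Origin: on the swivel axis at bench level. z up. Its own -x axis is the front, which faces roughly to the robot's right: white radial lines (104 to 129 mm from the axis) lie on its top at its front (-x) and back (+x).
- turntable (a joint): swivel angle (rad) of the turntable with the housing about the stand's vertical axis, positive counter-clockwise from above; 0 = red radial lines (78 to 102 mm from the axis, front and back) meet the white ones. Aluminium disc, 206 mm diameter, top 27 mm above the bench. Stiff: needs about 0.65 N m, stays where left. Starts 0.4 to 0.85 clockwise of the mark.
- housing (a point): the blue housing fixed on the turntable: open box, 120 mm front to back (x) x 150 mm wide (y), from 27 to 84 mm above the bench, centred on the swivel axis. This point: on the swivel axis, 27 mm above the bench; -x = its front, z up; its +y side faces the robot roughly and can be pushed to swivel it.
- cover: hinged blue cover of the housing, 145 mm (hinge to free edge) x 150 x 4 mm, white band along the free edge. Origin: on the hinge axis at mid-width, at the underside. y = hinge axis; -x points from hinge to free edge; z out of the upper face. Hinge along the housing's back, 60 mm behind the swivel axis, 87 mm above the bench. Closed = level; opens by lifting the front edge.
- cover_edge (a point): middle of the cover's free edge, at its underside; axes as the cover's. Starts 4 to 15 degrees ajar. Closed, it overhangs the housing's front by 25 mm: a finger fits under it. The hinge is stiff (0.55 N m) and stays put under the cover's weight, but springy: pushed, the cover gives some 6 to 10 degrees before the hinge turns, and springs back as much when let go.
- pointer: yellow bar 5 mm wide, 8 mm high, 110 mm long, beside the cover at the housing's -y side (away from the robot), 90 mm from its middle plane, swivelling with it. Origin on the same hinge line as the cover's; -x points from the hinge to its tip, so the cover is parallel to it when their x axes are. Set at a different angle each time, 60 to 92 degrees up from horizontal. Not to be touched.
- pointer_tip (a point): the free tip of the yellow pointer, 110 mm from the hinge line; axes as the pointer's.
- drill: cordless drill standing on its battery, 190 mm tall, origin under the battery's centre. Leave in place.
- screwdriver: screwdriver with red handle, 200 mm long, lying on the bench. Leave in place.
- pliers: red-handled pliers, 165 mm long, lying on the bench. Leave in place.
- spare_housing: another blue housing, closed, 145 x 150 x 64 mm, loose on the bench. Leave in place.
- jar: white jar with blue cap, 60 mm diameter, 90 mm high. Leave in place.
- grey_case: stack of two grey lidded cases, 140 x 200 x 110 mm. Leave in place.
- parts_bin: open blue parts bin, 80 x 160 x 60 mm. Leave in place.

How it is judged:
By the outcome, as a careful person would: the job done as asked, in the order asked, and still so for the second after the job is handed in, with the robot touching nothing.
It also fails if it takes over 62 s, if anything falls off the work surface, if the arm or the gripper's body presses on something with over 40 N, if the wrist force passes 120 N, or if a joint passes its speed limit or range.

## Working session

There is one attempt and no reset: what is moved stays moved. The work goes in short steps, Python scripts to look and compute and a tool call to move; the robot and the scene stay as the last step left them, time stands still between calls to the robot, and variables do not carry over. Pictures are saved under pics/ and viewed, at most 10 in all, crops included, and the job is handed in when it is done.

Besides the shell and the picture viewer there is one more tool, called after "Emit:" by a JSON object that holds its "fn" and its "kwargs", one argument or row to a line. step_arm: Moves the arm, as the interface text tells. Its arguments: {"type":"object","properties":{"commands":{"type":"array"}},"required":["commands"]}

```bash
ls; mkdir -p pics
cat > h.py <<'E'
import numpy as np, cv2
from bench import robot, eyes, models
def snap(n, save=None):
    s=eyes.snapshot(n)
    if save: cv2.imwrite('pics/'+save, s['color'][:,:,::-1])
    return s
def ray(s,xy):
    K=np.array(s['camera_matrix']); p=np.linalg.inv(K)@[xy[0],xy[1],1]
    d=np.array(s['rotation'])@[p[0],-p[1],-p[2]]
    return np.array(s['eye']),d/np.linalg.norm(d)
def atz(s,xy,z):
    o,d=ray(s,xy); return o+d*(z-o[2])/d[2]
def proj(s,P):
    c=np.array(s['rotation']).T@(np.array(P)-np.array(s['eye']))
    q=np.array(s['camera_matrix'])@[c[0],-c[1],-c[2]]; return q[:2]/q[2]
def tri(s1,a,s2,b):
    o1,d1=ray(s1,a);o2,d2=ray(s2,b)
    t=np.linalg.lstsq(np.stack([d1,-d2],1),o2-o1,rcond=None)[0]
    p,q=o1+t[0]*d1,o2+t[1]*d2; return (p+q)/2,np.linalg.norm(p-q)
E
python3 - <<'E'
from h import *
a=snap('top','top0.png'); b=snap('side','side0.png')
print({k:(v.shape if k=='color' else np.round(v,3).tolist()) for k,v in a.items()})
print({k:(v.shape if k=='color' else np.round(v,3).tolist()) for k,v in b.items()})
for q in ['stand','housing','cover','cover_edge','pointer','pointer_tip']:
    for n,s in(('top',a),('side',b)):
        print(q,n,[(np.round(r['xy'],1).tolist(),round(r['confidence'],2)) for r in models.tip_of(s,q)][:3])
E
```

```text
pics
{'color': (420, 560, 3), 'camera_matrix': [[483.408, 0.0, 273.752], [0.0, 483.408, 207.266], [0.0, 0.0, 1.0]], 'eye': [0.325, 0.06, 1.646], 'rotation': [0.129, -0.003, -1.544], 'shot': 1}
{'color': (420, 560, 3), 'camera_matrix': [[509.42, 0.0, 276.252], [0.0, 509.42, 206.621], [0.0, 0.0, 1.0]], 'eye': [-0.058, 1.105, 0.861], 'rotation': [1.014, 0.002, -2.624], 'shot': 2}
stand top [([296.1, 208.4], 0.55)]
stand side [([285.2, 227.0], 0.95), ([365.6, 174.7], 0.35)]
housing top [([295.2, 213.8], 0.5)]
housing side [([286.2, 221.8], 0.61)]
cover top [([284.6, 190.0], 0.75)]
cover side [([268.7, 204.6], 0.9)]
cover_edge top [([312.5, 224.3], 0.95), ([309.6, 172.7], 0.68)]
cover_edge side [([314.9, 190.6], 0.8)]
pointer top [([281.9, 194.4], 0.48), ([301.5, 172.9], 0.38)]
pointer side [([260.5, 191.7], 0.45)]
pointer_tip top [([308.5, 170.7], 0.58)]
pointer_tip side [([168.4, 297.8], 0.5), ([266.7, 157.3], 0.4)]
```

```bash
sed -i "s/^from bench.*/&\nfrom scipy.spatial.transform import Rotation as Ro/; s/s=eyes.snapshot(n)/s=eyes.snapshot(n); s=dict(s)/; s/np.array(s\['rotation'\])/Ro.from_euler('xyz',s['rotation']).as_matrix()/" h.py
python3 - <<'E'
import cv2
a=cv2.imread('pics/top0.png');b=cv2.imread('pics/side0.png')
cv2.imwrite('pics/top0c.png',cv2.resize(a[110:300,170:420],None,fx=3.2,fy=3.1,interpolation=cv2.INTER_CUBIC))
cv2.imwrite('pics/side0c.png',cv2.resize(b[110:300,170:420],None,fx=3.2,fy=3.1,interpolation=cv2.INTER_CUBIC))
E
```

```text
(no output)
```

View pics/top0.png

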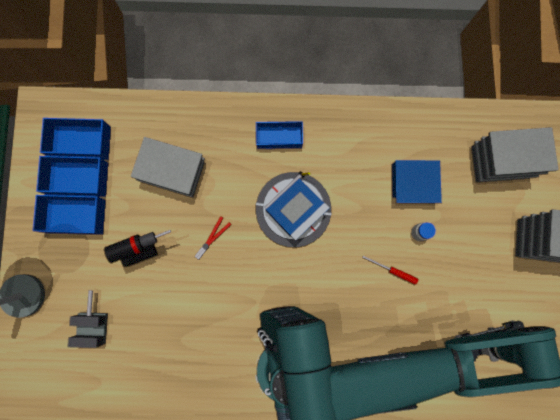

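View pics/side0.png

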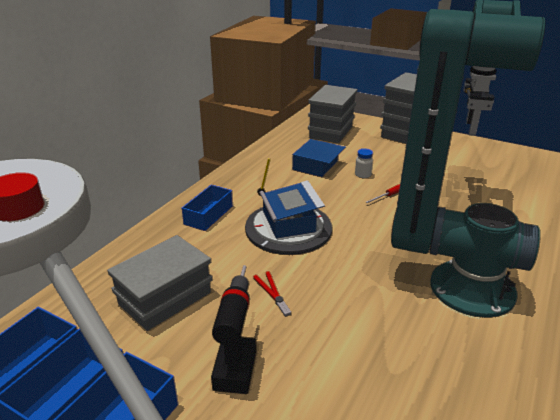

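View pics/top0c.png

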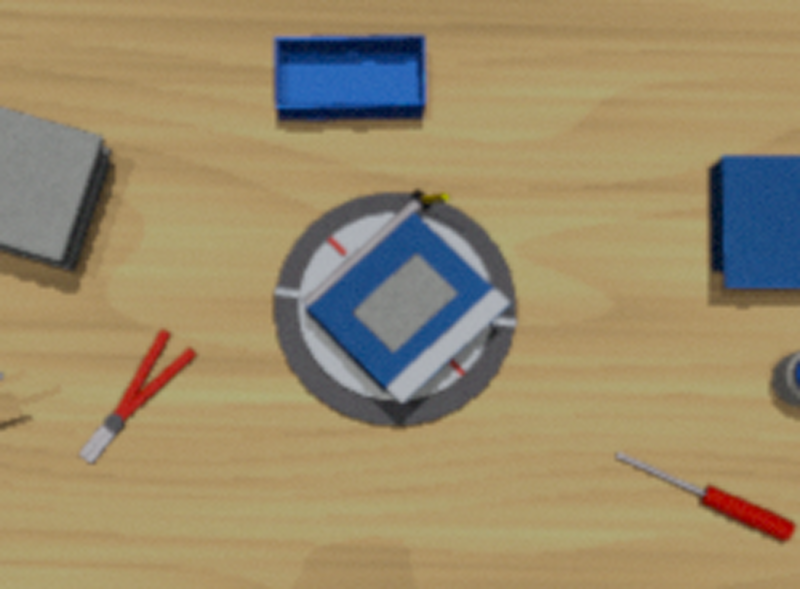

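Run:
```python
from h import *
from scipy.ndimage import label
a=snap('top'); b=snap('side')
print(robot.get_obs())
c=a['color'].astype(int); 
red=(c[:,:,0]-c[:,:,1:].max(2)); 
for s,(r0,r1,c0,c1) in ((a,(165,250,250,340)),):
    m=np.zeros(red.shape,bool); m[r0:r1,c0:c1]=red[r0:r1,c0:c1]>50
    l,n=label(m)
    for i in range(1,n+1):
        ys,xs=np.where(l==i)
        w=red[ys,xs]
        xy=((xs*w).sum()/w.sum(),(ys*w).sum()/w.sum()); print('red',len(xs),np.round(xy,1),atz(s,xy,.027).round(4))
for n,xy in (('wf',(327.8,213.9)),('wb',(260,204.5))): print(n,atz(a,xy,.015).round(4))
# yellow
for nm,s,(r0,r1,c0,c1) in (('top',a,(160,185,285,330)),('side',b,(150,210,250,285))):
    c=s['color'].astype(int); y=np.minimum(c[:,:,0],c[:,:,1])-c[:,:,2]
    m=np.zeros(y.shape,bool); m[r0:r1,c0:c1]=y[r0:r1,c0:c1]>(95 if nm=='top' else 80)
    l,k=label(m)
    for i in range(1,k+1):
        ys,xs=np.where(l==i)
        if len(xs)>3: print(nm,len(xs),sorted(zip(ys.tolist(),xs.tolist()))[:3],sorted(zip(ys.tolist(),xs.tolist()))[-3:],xs.min(),xs.max())
st=models.masks_of(a,'stand')[:2]
print([(m['confidence'],m['xy']) for m in st])
cv2.imwrite('pics/z1.png',np.hstack([cv2.resize(s['color'][r:r+70,q:q+60],(390,455),interpolation=cv2.INTER_CUBIC)[:,:,::-1] for s,r,q in ((a,160,270),(b,150,250))]))
```

```text
{'time': 0.8, 'joint_positions': array([-1.38911762e+00,  8.71830828e-02,  1.37069935e+00,  2.50055745e-05,
        1.68361120e+00, -1.03113116e-01]), 'qvel': array([-9.48012552e-04,  1.75824801e-03, -1.24738877e-03,  5.59649871e-04,
        2.02764745e-05,  2.35491523e-04]), 'joint_torque': array([ 1.56727865e-04, -3.39990520e+01, -3.02576923e+01,  7.20646698e-02,
        2.35753407e-02, -1.34240719e-05]), 'tool_pos': array([ 0.15451802, -0.52784309,  0.40471546]), 'ee_rot': array([ 3.14149160e+00, -1.45224018e-05,  2.84794642e-01]), 'wrist_force': array([ 0.20754772, -0.47299208, -0.64360516]), 'wrist_torque': array([ 0.08947156, -0.02273851, -0.02292339]), 'finger_force': 0.0, 'width': 0.09407645914247935}
red 13 [275. 189.] [0.5985 0.0582 0.027 ]
red 1 [311. 227.] [ 0.4725 -0.0663  0.027 ]
red 6 [313.2 229. ] [ 0.466  -0.0737  0.027 ]
wf [ 0.5198 -0.1235  0.015 ]
wb [0.5457 0.1077 0.015 ]
[(0.88, [295.1, 212.1])]
```

View pics/side0c.png

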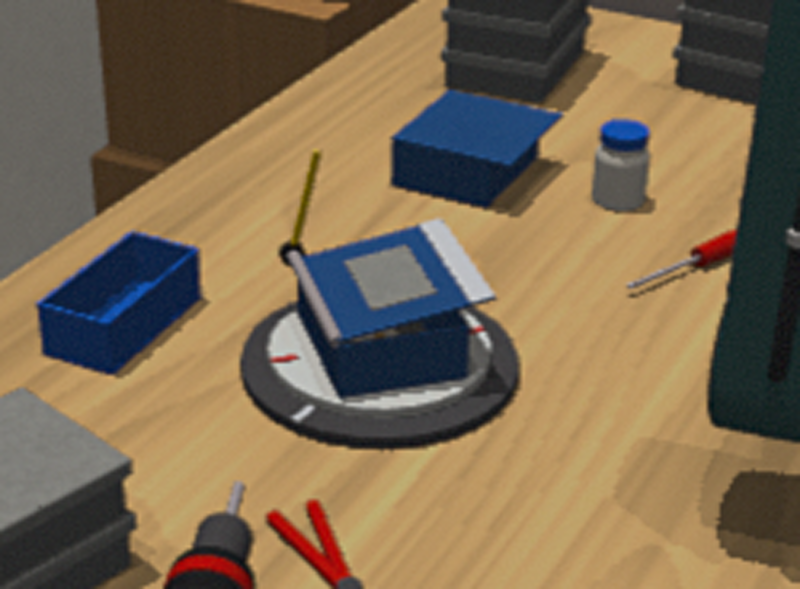

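```bash
cat >> h.py <<'E'
C=np.array([0.5327,-0.0079,0]); YAW=np.deg2rad(83.6)
def H(p,yaw=YAW): return C+Ro.from_euler('z',yaw).apply(p)   # housing/stand frame (bench z) -> world
def plan(pos,R,n,g,start=None):
    o=robot.get_obs(); p0=np.array(o['tool_pos']); R0=Ro.from_euler('xyz',o['ee_rot'])
    if start: p0,R0=start
    w=(R0.inv()*R).as_rotvec()/n; rows=[]
    for i in range(n):
        Ri=R0*Ro.from_rotvec(w*i); rows.append([*np.round(Ri.inv().apply((pos-p0)/n*1000),1),*np.round(w,3),g])
    print('[['+',\n'.join(str([float(v) for v in r]) for r in rows)+']]'); return pos,R
def down(yaw): return Ro.from_euler('xyz',[np.pi,0,yaw])
def fitang(s,xy,y,L,zoff=0,yaw=YAW):
    f=lambda a: H([.06-L*np.cos(a)-zoff*np.sin(a)*-1*-1,y,.087+L*np.sin(a)-0],yaw)
    A=np.deg2rad(np.arange(0,130,.5)); d=[np.linalg.norm(proj(s,f(q))-xy) for q in A]
    i=int(np.argmin(d)); return np.rad2deg(A[i]),d[i]
E
python3 - <<'E'
from h import *
y0=np.deg2rad(44.9)
a=snap('top');b=snap('side')
print('ptr side',fitang(b,(266.7,157.3),-.09,.11,yaw=y0),fitang(b,(268.8,158.8),-.09,.11,yaw=y0),'top',fitang(a,(310,173.9),-.09,.11,yaw=y0),fitang(a,(308.5,170.7),-.09,.11,yaw=y0))
print('cov side',fitang(b,(314.9,190.6),0,.145,yaw=y0),'top',fitang(a,(312.5,224.3),0,.145,yaw=y0))
print(proj(b,H([.06,-.09,.087],y0)),proj(a,H([.06,-.09,.087],y0)))
P=H([-.05,.113,.30],y0)
s=plan(P,down(2.354),18,0)
P2=P.copy();P2[2]=.243
plan(P2,down(2.354),2,0,start=s); print(P)
E
```

```text
ptr side (np.float64(82.0), np.float64(0.9311807525219171)) (np.float64(78.5), np.float64(0.4926258376602193)) top (np.float64(76.5), np.float64(0.14856614881121935)) (np.float64(81.5), np.float64(0.943481521802904))
cov side (np.float64(13.0), np.float64(1.813926244259669)) top (np.float64(10.0), np.float64(0.6594416694571633))
[262.1287858  191.25883428] [302.05189436 174.59685399]
[[[22.8, -26.0, 5.8, 0.0, 0.0, -0.115, 0.0],
[25.7, -23.2, 5.8, 0.0, 0.0, -0.115, 0.0],
[28.2, -20.1, 5.8, 0.0, 0.0, -0.115, 0.0],
[30.3, -16.8, 5.8, 0.0, 0.0, -0.115, 0.0],
[32.0, -13.2, 5.8, 0.0, 0.0, -0.115, 0.0],
[33.3, -9.4, 5.8, 0.0, 0.0, -0.115, 0.0],
[34.2, -5.5, 5.8, 0.0, 0.0, -0.115, 0.0],
[34.6, -1.6, 5.8, 0.0, 0.0, -0.115, 0.0],
[34.5, 2.4, 5.8, 0.0, 0.0, -0.115, 0.0],
[34.0, 6.3, 5.8, 0.0, 0.0, -0.115, 0.0],
[33.1, 10.2, 5.8, 0.0, 0.0, -0.115, 0.0],
[31.7, 13.9, 5.8, 0.0, 0.0, -0.115, 0.0],
[29.9, 17.5, 5.8, 0.0, 0.0, -0.115, 0.0],
[27.7, 20.8, 5.8, 0.0, 0.0, -0.115, 0.0],
[25.1, 23.8, 5.8, 0.0, 0.0, -0.115, 0.0],
[22.2, 26.5, 5.8, 0.0, 0.0, -0.115, 0.0],
[19.0, 28.9, 5.8, 0.0, 0.0, -0.115, 0.0],
[15.6, 30.9, 5.8, 0.0, 0.0, -0.115, 0.0]]]
[[[0.0, -0.0, 28.5, 0.0, 0.0, 0.0, 0.0],
[0.0, -0.0, 28.5, 0.0, 0.0, 0.0, 0.0]]]
[0.41751952 0.03684882 0.3       ]
```

View pics/z1.png

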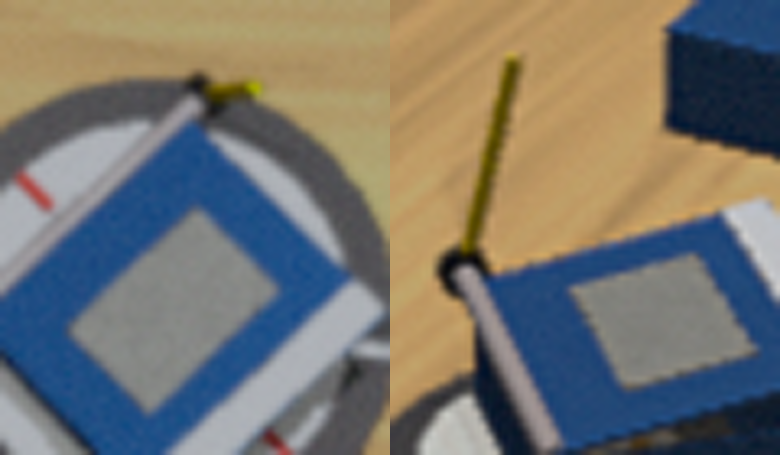

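The enlarged pictures show the pointer tip at about (309.5, 173.5) in the top view and (269, 159) in the side view, so the pointer stands at about 78°. The cover is about 11° ajar and the swivel is −38.7° off the mark.

Emit:
{"fn": "step_arm", "kwargs": {
  "commands": [
    [[22.8,-26,5.8,0,0,-0.115,0],[25.7,-23.2,5.8,0,0,-0.115,0],[28.2,-20.1,5.8,0,0,-0.115,0],[30.3,-16.8,5.8,0,0,-0.115,0],[32,-13.2,5.8,0,0,-0.115,0],[33.3,-9.4,5.8,0,0,-0.115,0],[34.2,-5.5,5.8,0,0,-0.115,0],[34.6,-1.6,5.8,0,0,-0.115,0],[34.5,2.4,5.8,0,0,-0.115,0],[34,6.3,5.8,0,0,-0.115,0],[33.1,10.2,5.8,0,0,-0.115,0],[31.7,13.9,5.8,0,0,-0.115,0],[29.9,17.5,5.8,0,0,-0.115,0],[27.7,20.8,5.8,0,0,-0.115,0],[25.1,23.8,5.8,0,0,-0.115,0],[22.2,26.5,5.8,0,0,-0.115,0],[19,28.9,5.8,0,0,-0.115,0],[15.6,30.9,5.8,0,0,-0.115,0],[0,0,28.5,0,0,0,0],[0,0,28.5,0,0,0,0]]
  ]
}}

```text
time: 3.45
tool_pos: [0.4175, 0.0377, 0.243]
ee_rot: [3.141, 0.001, 2.356]
wrist_force: [-0.6, 0.8, -1.2]
width: 0.0007
finger_force: 0.0
```

Emit:
{"fn": "step_arm", "kwargs": {
  "commands": [
    [[-10,0,0,0,0,0,0],[-10,0,0,0,0,0,0],[-6,0,0,0,0,0,0],[-4,0,0,0,0,0,0],[-1.85,-2.95,0,0,0,-0.036,0],[-1.85,-2.95,0,0,0,-0.036,0],[-1.85,-2.95,0,0,0,-0.036,0],[-1.85,-2.95,0,0,0,-0.036,0],[-1.85,-2.95,0,0,0,-0.036,0]]
  ]
}}

```text
time: 4.58
tool_pos: [0.4352, -0.0001, 0.2447]
ee_rot: [3.138, -0.005, 2.536]
wrist_force: [-6.1, 8.1, 6.6]
width: 0.0003
finger_force: 4.6
```

Emit:
{"fn": "step_arm", "kwargs": {
  "commands": [
    [[-1.85,-2.95,0,0,0,-0.036,0],[-1.85,-2.95,0,0,0,-0.036,0],[-1.85,-2.95,0,0,0,-0.036,0],[-1.85,-2.95,0,0,0,-0.036,0],[-1.85,-2.95,0,0,0,-0.036,0],[-1.85,-2.95,0,0,0,-0.036,0],[-1.85,-2.95,0,0,0,-0.036,0],[-1.85,-2.95,0,0,0,-0.036,0],[-1.85,-2.95,0,0,0,-0.036,0]]
  ]
}}

```text
time: 5.7
tool_pos: [0.438, -0.0315, 0.2439]
ee_rot: [3.138, -0.004, 2.86]
wrist_force: [-5.8, 6.1, 4.2]
width: 0.0007
finger_force: 3.6
```

```bash
cat >> h.py <<'E'
from scipy.ndimage import label
def swivel(s=None,save=None):
    s=s or snap('top',save); c=s['color'].astype(int); red=c[:,:,0]-c[:,:,1:].max(2)
    m=np.zeros(red.shape,bool); m[165:250,250:345]=red[165:250,250:345]>35
    l,n=label(m); out=[]
    for i in range(1,n+1):
        ys,xs=np.where(l==i); w=red[ys,xs]
        if len(xs)<3: continue
        P=atz(s,((xs*w).sum()/w.sum(),(ys*w).sum()/w.sum()),.027)-C
        out.append((len(xs),round(float(np.hypot(P[0],P[1])),4),round(float(np.rad2deg(np.arctan2(P[1],P[0]))),2)))
    return out
E
python3 -c "
from h import *
print(swivel(save='top1.png'),robot.get_obs()['tool_pos'],robot.get_obs()['wrist_force'])"
```

```text
[(15, 0.0938, 71.65)] [ 0.43808168 -0.03191947  0.24388946] [-3.85882823  5.19599841  3.27865276]
```

Emit:
{"fn": "step_arm", "kwargs": {
  "commands": [
    [[-1.85,-2.95,0,0,0,-0.036,0],[-1.85,-2.95,0,0,0,-0.036,0],[-1.85,-2.95,0,0,0,-0.036,0],[-1.85,-2.95,0,0,0,-0.036,0],[-1.85,-2.95,0,0,0,-0.036,0]]
  ]
}}

```text
time: 6.38
tool_pos: [0.4437, -0.048, 0.2436]
ee_rot: [3.138, -0.005, 3.04]
wrist_force: [-7.0, 4.9, 3.1]
width: 0.0005
finger_force: 3.4
```

```bash
cat >> h.py <<'E'
def marks(s,rad,z,score):
    # best angle (deg) of radial mark near front/back; intensity-weighted
    out=[]
    for base in (83.6,-96.4):
        A=np.arange(base-30,base+30,.25); v=[]
        for t in np.deg2rad(A):
            p=np.array([proj(s,C+[r*np.cos(t),r*np.sin(t),z]) for r in rad],np.float32)
            v.append(cv2.remap(score.astype(np.float32),p[:,:1],p[:,1:],cv2.INTER_CUBIC).mean())
        v=np.array(v); v-=np.median(v); i=int(v.argmax()); k=slice(max(0,i-14),i+15); w=np.clip(v[k]-v[i]*.3,0,None)
        out.append((round(float((A[k]*w).sum()/w.sum()),2),round(float(v[i]),1)))
    return out
def check(save=None):
    s=snap('top',save); c=s['color'].astype(float)
    return 'red',marks(s,np.arange(.08,.101,.004),.027,c[:,:,0]-c[:,:,1:].max(2)),'white',marks(s,np.arange(.108,.126,.004),.015,c.min(2))
E
python3 -c "
from h import *
print(check('top2.png'),swivel()); o=robot.get_obs(); print(o['tool_pos'],o['ee_rot'],o['wrist_force'])"
```

```text
('red', [(81.01, 89.5), (-87.47, 20.0)], 'white', [(82.84, 77.9), (-92.68, 27.0)]) [(15, 0.0933, 81.44)]
[ 0.44386868 -0.04834375  0.24358736] [ 3.13912311 -0.00426657  3.03889835] [-5.12508289  4.26640755  2.96836298]
```

Emit:
{"fn": "step_arm", "kwargs": {
  "commands": [
    [[-1.4,-2.3,0,0,0,-0.028,0],[0,0,0,0,0,0,0]]
  ]
}}

```text
time: 6.72
tool_pos: [0.4449, -0.0507, 0.2434]
ee_rot: [3.139, -0.005, 3.067]
wrist_force: [-6.0, 3.7, 2.8]
width: 0.0003
finger_force: 3.0
```

```bash
python3 -c "
from h import *
print(check(),check('top3.png'),swivel()); o=robot.get_obs(); print(o['tool_pos'],o['ee_rot'],o['wrist_force'])"
```

```text
('red', [(82.59, 87.7), (-88.49, 23.5)], 'white', [(82.81, 78.5), (-81.66, 20.4)]) ('red', [(82.58, 88.1), (-88.33, 23.3)], 'white', [(82.81, 78.0), (-82.99, 19.9)]) [(14, 0.0926, 82.7)]
[ 0.4448417  -0.05070133  0.24343158] [ 3.13921794 -0.00467706  3.06656373] [-5.68100697  4.20359114  2.81357264]
```

Emit:
{"fn": "step_arm", "kwargs": {
  "commands": [
    [[10,0,0,0,0,0,0],[25,0,0,0,0,0,0],[30,0,0,0,0,0,0],[0,0,-40,0,0,0,0],[20,0,-40,0,0,0,0],[20,0,-40,0,0,0,0],[0,0,0,0,0,0,0]]
  ]
}}

```text
time: 7.75
tool_pos: [0.3408, -0.0436, 0.3676]
ee_rot: [-3.139, 0.01, 3.066]
wrist_force: [-0.1, 0.4, -0.1]
width: 0.0001
finger_force: 0.0
```

Run:
```python
from h import *
print(check('top4.png'),check()); b=snap('side','side4.png');a=snap('top'); print(swivel(a))
im=[cv2.resize(s['color'][r:r+h,q:q+w],(400,int(400*h/w)),interpolation=cv2.INTER_CUBIC)[:,:,::-1] for s,r,q,h,w in ((a,160,245,105,100),(b,140,240,105,100))]
cv2.imwrite('pics/z4.png',np.hstack(im))
for q in ('pointer_tip','cover_edge','pointer'):
  for n,s in (('t',a),('s',b)): print(q,n,[(np.round(r['xy'],1).tolist(),round(r['confidence'],2)) for r in models.tip_of(s,q)][:2])
```

```text
('red', [(82.59, 87.5), (-95.28, 47.5)], 'white', [(82.83, 78.4), (-95.51, 84.3)]) ('red', [(82.58, 88.1), (-95.28, 47.5)], 'white', [(82.77, 78.3), (-95.5, 83.3)])
[(14, 0.0926, 82.7), (8, 0.0939, -95.61)]
pointer_tip t [([287.7, 167.2], 0.36)]
pointer_tip s [([253.4, 167.5], 0.69), ([316.3, 167.6], 0.53)]
cover_edge t [([321.8, 210.7], 0.6)]
cover_edge s [([303.6, 187.0], 0.77)]
pointer t [([276.8, 174.9], 0.39), ([321.1, 209.1], 0.27)]
pointer s [([251.1, 203.5], 0.41)]
```

View pics/z4.png

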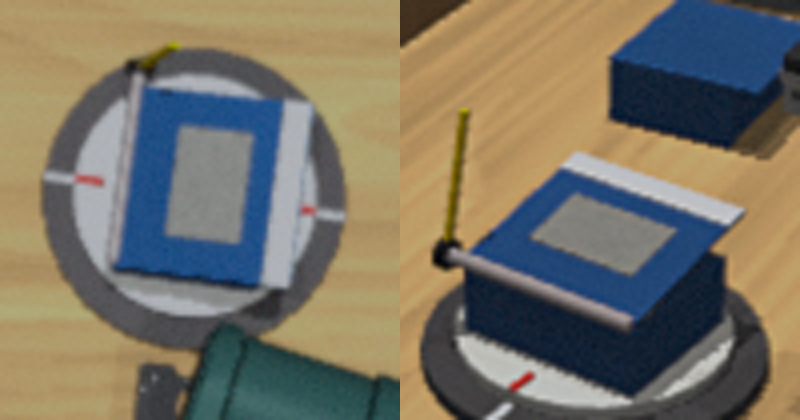

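The red and white lines meet at front and back, in the top picture at about (267, 205) and (322, 213). The two agree to within 0.2°. The pointer runs from (252, 203) to (256, 167) in the side view.

```bash
sed -i 's/^C=.*/C=np.array([0.5344,-0.0080,0]); YAW=np.deg2rad(83.65)/' h.py
cat >> h.py <<'E'
def pt(y,L,a,h=0): # point at angle a(rad) from hinge, L out, h above x axis normal
    return H([.06-L*np.cos(a)+h*np.sin(a),y,.087+L*np.sin(a)+h*np.cos(a)])
def pose(phi,beta,y=.03,s=.022,gap=0.,back=0.):
    """tool pose whose upper-side finger touches cover underside at angle phi (deg)"""
    p,b=np.deg2rad(phi),np.deg2rad(beta); u=np.array([-np.cos(b),0,np.sin(b)])
    if b>=p: c=np.array([.06-.145*np.cos(p),0,.087+.145*np.sin(p)])-s*u
    else: c=np.array([.06-(.145-s)*np.cos(p),0,.087+(.145-s)*np.sin(p)])
    t=np.pi/2-b; R=down(YAW)*Ro.from_rotvec([0,t,0])
    x=np.array([np.cos(t),0,np.sin(t)])
    tcp=c-(.008+gap)*x+(.199+back)*u; tcp[1]+=y
    return H(tcp),R
E
python3 - <<'E'
from h import *
from scipy.optimize import minimize_scalar
for rep in range(2):
  for n,(r0,r1,c0,c1) in (('side',(160,203,246,262)),('top',(165,182,278,296))):
    s=snap(n); c=s['color'].astype(int); 
    hsv=cv2.cvtColor(s['color'],cv2.COLOR_RGB2HSV).astype(int)
    m=np.zeros(c.shape[:2],bool); m[r0:r1,c0:c1]=(hsv[r0:r1,c0:c1,1]>165)&(abs(hsv[r0:r1,c0:c1,0]-27)<8)
    ys,xs=np.where(m); P=np.stack([xs,ys],1).astype(np.float32)
    if len(P)<6: print(n,len(P)); continue
    vx,vy,_,_=cv2.fitLine(P,cv2.DIST_HUBER,0,.01,.01).ravel(); d=np.array([vx,vy])
    def f(a):
        q=proj(s,pt(-.09,.11,a,.0))-proj(s,pt(-.09,.02,a)); q/=np.linalg.norm(q); return abs(q[0]*d[1]-q[1]*d[0])
    A=np.deg2rad(np.arange(50,100,.25)); 
    tip=P[np.argmin(P[:,1])]
    print(n,len(P),'dir-angle',np.rad2deg(A[np.argmin([f(a) for a in A])]),'tip',tip,P[:,0].min(),P[:,0].max(),P[:,1].max(),'fit',fitang(s,tip,-.09,.11), 'base',proj(s,pt(-.09,0,0)))
for q in (.06,):
  print(fitang(snap('side'),(255.8,167.5),-.09,.11),fitang(snap('top'),(289.5,171.5),-.09,.11))
E
```

```text
side 61 dir-angle 76.5 tip [255. 167.] 251.0 256.0 200.0 fit (np.float64(80.5), np.float64(0.14130551020736545)) base [251.98239583 202.6369754 ]
top 20 dir-angle 76.5 tip [287. 171.] 280.0 289.0 176.0 fit (np.float64(80.0), np.float64(0.49888050183555255)) base [280.36807779 176.47722147]
side 59 dir-angle 76.75 tip [255. 167.] 251.0 256.0 199.0 fit (np.float64(80.5), np.float64(0.14130551020736545)) base [251.98239583 202.6369754 ]
top 18 dir-angle 77.0 tip [287. 171.] 281.0 289.0 176.0 fit (np.float64(80.0), np.float64(0.49888050183555255)) base [280.36807779 176.47722147]
(np.float64(79.0), np.float64(0.6317948226754999)) (np.float64(76.0), np.float64(0.5423176708274828))
```

Run:
```python
from h import *
P,R=pose(5,40,back=.09); print(P.round(3),R.as_rotvec().round(2))
W=P+np.array([-.06,0,.12])
o=robot.get_obs(); p0=o['tool_pos'];R0=Ro.from_euler('xyz',o['ee_rot']); w=(R0.inv()*R).as_rotvec()
for i in range(0,19,3):
    r=R0*Ro.from_rotvec(w*i/18); p=p0+(W-p0)*i/18; print(i,(p+r.apply([0,0,.199])).round(3),(p+r.apply([0,0,.1])).round(3))
s=plan(W,R,18,0)
s=plan(P,R,4,0,start=s)
```

```text
[ 0.472 -0.297  0.265] [-1.81 -1.62 -0.84]
0 [ 0.341 -0.043  0.164] [ 0.341 -0.043  0.263]
3 [ 0.336 -0.059  0.17 ] [ 0.344 -0.072  0.268]
6 [ 0.338 -0.071  0.182] [ 0.351 -0.099  0.276]
9 [ 0.349 -0.084  0.197] [ 0.363 -0.127  0.285]
12 [ 0.368 -0.099  0.216] [ 0.378 -0.155  0.296]
15 [ 0.395 -0.119  0.236] [ 0.398 -0.186  0.308]
18 [ 0.429 -0.145  0.257] [ 0.421 -0.221  0.321]
[[[-5.0, -13.8, -1.2, -0.039, 0.037, 0.083, 0.0],
[-6.0, -13.2, -1.9, -0.039, 0.037, 0.083, 0.0],
[-7.0, -12.6, -2.7, -0.039, 0.037, 0.083, 0.0],
[-7.9, -11.9, -3.4, -0.039, 0.037, 0.083, 0.0],
[-8.7, -11.0, -4.2, -0.039, 0.037, 0.083, 0.0],
[-9.4, -10.1, -4.9, -0.039, 0.037, 0.083, 0.0],
[-10.0, -9.1, -5.7, -0.039, 0.037, 0.083, 0.0],
[-10.5, -8.0, -6.4, -0.039, 0.037, 0.083, 0.0],
[-10.9, -6.8, -7.1, -0.039, 0.037, 0.083, 0.0],
[-11.1, -5.6, -7.7, -0.039, 0.037, 0.083, 0.0],
[-11.3, -4.4, -8.4, -0.039, 0.037, 0.083, 0.0],
[-11.2, -3.1, -8.9, -0.039, 0.037, 0.083, 0.0],
[-11.1, -1.8, -9.4, -0.039, 0.037, 0.083, 0.0],
[-10.8, -0.6, -9.9, -0.039, 0.037, 0.083, 0.0],
[-10.5, 0.7, -10.3, -0.039, 0.037, 0.083, 0.0],
[-10.0, 2.0, -10.6, -0.039, 0.037, 0.083, 0.0],
[-9.3, 3.2, -10.9, -0.039, 0.037, 0.083, 0.0],
[-8.6, 4.4, -11.1, -0.039, 0.037, 0.083, 0.0]]]
[[[-21.9, 14.9, 20.6, 0.0, 0.0, 0.0, 0.0],
[-21.9, 14.9, 20.6, 0.0, 0.0, 0.0, 0.0],
[-21.9, 14.9, 20.6, 0.0, 0.0, 0.0, 0.0],
[-21.9, 14.9, 20.6, 0.0, 0.0, 0.0, 0.0]]]
```

Emit:
{"fn": "step_arm", "kwargs": {
  "commands": [
    [[-5,-13.8,-1.2,-0.039,0.037,0.083,0],[-6,-13.2,-1.9,-0.039,0.037,0.083,0],[-7,-12.6,-2.7,-0.039,0.037,0.083,0],[-7.9,-11.9,-3.4,-0.039,0.037,0.083,0],[-8.7,-11,-4.2,-0.039,0.037,0.083,0],[-9.4,-10.1,-4.9,-0.039,0.037,0.083,0],[-10,-9.1,-5.7,-0.039,0.037,0.083,0],[-10.5,-8,-6.4,-0.039,0.037,0.083,0],[-10.9,-6.8,-7.1,-0.039,0.037,0.083,0],[-11.1,-5.6,-7.7,-0.039,0.037,0.083,0],[-11.3,-4.4,-8.4,-0.039,0.037,0.083,0],[-11.2,-3.1,-8.9,-0.039,0.037,0.083,0],[-11.1,-1.8,-9.4,-0.039,0.037,0.083,0],[-10.8,-0.6,-9.9,-0.039,0.037,0.083,0],[-10.5,0.7,-10.3,-0.039,0.037,0.083,0],[-10,2,-10.6,-0.039,0.037,0.083,0],[-9.3,3.2,-10.9,-0.039,0.037,0.083,0],[-8.6,4.4,-11.1,-0.039,0.037,0.083,0]]
  ]
}}

```text
time: 10.8
tool_pos: [0.4118, -0.2976, 0.3852]
ee_rot: [3.134, -0.873, 1.461]
wrist_force: [-0.3, 0.1, 0.3]
width: 0.0005
finger_force: 0.0
```

Run:
```python
from h import *
print(robot.get_obs()['joint_positions'].round(2))
P,R=pose(5,40,back=.09)
s=plan(P,R,6,0); P,R=pose(5,40); s=plan(P,R,5,0,start=s)
```

```text
[-0.9   0.16  1.43  0.69  2.12 -0.59]
[[[-14.6, 9.9, 13.8, 0.001, -0.0, 0.0, 0.0],
[-14.6, 9.9, 13.8, 0.001, -0.0, 0.0, 0.0],
[-14.6, 9.9, 13.8, 0.001, -0.0, 0.0, 0.0],
[-14.6, 9.9, 13.8, 0.001, -0.0, 0.0, 0.0],
[-14.6, 9.9, 13.8, 0.001, -0.0, 0.0, 0.0],
[-14.6, 9.9, 13.8, 0.001, -0.0, 0.0, 0.0]]]
[[[-0.0, -0.0, 18.0, 0.0, 0.0, 0.0, 0.0],
[-0.0, -0.0, 18.0, 0.0, 0.0, 0.0, 0.0],
[-0.0, -0.0, 18.0, 0.0, 0.0, 0.0, 0.0],
[-0.0, -0.0, 18.0, 0.0, 0.0, 0.0, 0.0],
[-0.0, -0.0, 18.0, 0.0, 0.0, 0.0, 0.0]]]
```

Emit:
{"fn": "step_arm", "kwargs": {
  "commands": [
    [[-14.6,9.9,13.8,0.001,0,0,0],[-14.6,9.9,13.8,0.001,0,0,0],[-14.6,9.9,13.8,0.001,0,0,0],[-14.6,9.9,13.8,0.001,0,0,0],[-14.6,9.9,13.8,0.001,0,0,0],[-14.6,9.9,13.8,0.001,0,0,0],[0,0,18,0,0,0,0],[0,0,18,0,0,0,0],[0,0,18,0,0,0,0],[0,0,18,0,0,0,0],[0,0,18,0,0,0,0]]
  ]
}}

```text
time: 12.18
tool_pos: [0.4797, -0.227, 0.2069]
ee_rot: [3.137, -0.872, 1.466]
wrist_force: [0.5, -0.0, -0.2]
width: 0.0007
finger_force: 0.0
```

Run:
```python
from h import *
b=snap('side','side5.png')
cv2.imwrite('pics/z5.png',cv2.resize(b['color'][110:270,210:410],(800,600),interpolation=cv2.INTER_CUBIC)[:,:,::-1])
o=robot.get_obs(); print(o['tool_pos'],o['wrist_force'],pose(5,40)[0])
# sweep rows: phi 5 -> 60
p=np.array(o['tool_pos']);R=Ro.from_euler('xyz',o['ee_rot']); rows=[]
for phi in list(range(8,66,3)):
    P,Q=pose(phi,40 if phi<=40 else 40+(phi-40)*.7)
    w=(R.inv()*Q).as_rotvec(); rows.append([*np.round(R.inv().apply(P-p)*1000,1),*np.round(w,3),0]); p,R=P,Q
print(len(rows),'\n'.join(str([float(v) for v in r]) for r in rows))
```

```text
[ 0.47922246 -0.22549671  0.20520845] [-0.95242461  1.52313784 -0.32576071] [ 0.47967873 -0.22848083  0.20728263]
20 [6.1, 0.8, -7.8, -0.003, -0.001, 0.002, 0.0]
[6.5, -0.0, -3.9, 0.0, 0.0, 0.0, 0.0]
[6.7, -0.0, -3.5, 0.0, 0.0, 0.0, 0.0]
[6.9, -0.0, -3.1, 0.0, 0.0, 0.0, 0.0]
[7.1, -0.0, -2.8, 0.0, 0.0, 0.0, 0.0]
[7.2, -0.0, -2.4, 0.0, 0.0, 0.0, 0.0]
[7.3, 0.0, -2.0, 0.0, 0.0, 0.0, 0.0]
[7.4, 0.0, -1.6, 0.0, 0.0, 0.0, 0.0]
[7.5, 0.0, -1.3, 0.0, 0.0, 0.0, 0.0]
[7.5, -0.0, -0.9, 0.0, 0.0, 0.0, 0.0]
[7.6, 0.0, -0.5, 0.0, 0.0, 0.0, 0.0]
[9.6, -0.0, -0.2, 0.0, -0.012, 0.0, 0.0]
[13.7, -0.0, 0.0, -0.0, -0.037, 0.0, 0.0]
[13.7, 0.0, 0.1, -0.0, -0.037, 0.0, 0.0]
[13.7, 0.0, 0.2, -0.0, -0.037, -0.0, 0.0]
[13.7, -0.0, 0.3, 0.0, -0.037, 0.0, 0.0]
[13.7, 0.0, 0.4, 0.0, -0.037, 0.0, 0.0]
[13.7, -0.0, 0.5, 0.0, -0.037, -0.0, 0.0]
[13.7, -0.0, 0.6, 0.0, -0.037, -0.0, 0.0]
[13.7, 0.0, 0.7, 0.0, -0.037, 0.0, 0.0]
```

View pics/z5.png

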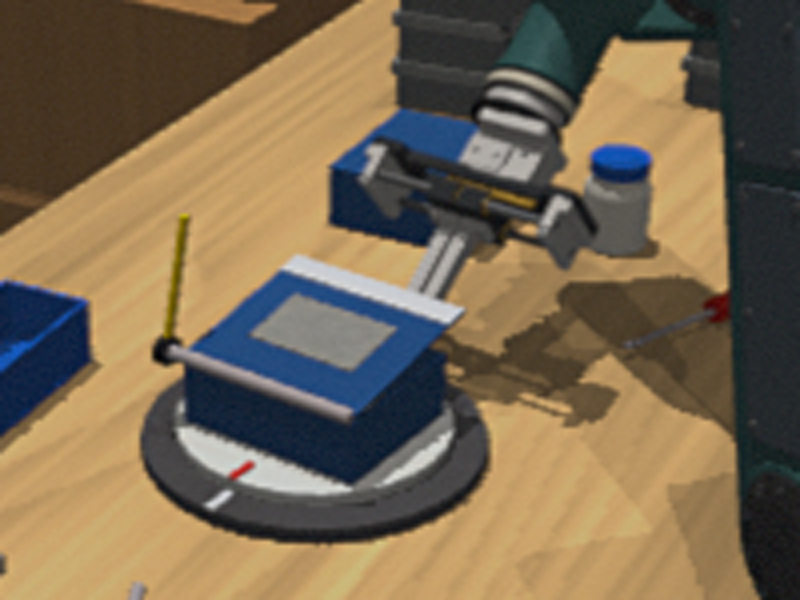

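The fingers show under the robot-side part of the free edge, at about crop (430, 290), and nothing else is touched. Now sweeping up.

Emit:
{"fn": "step_arm", "kwargs": {
  "commands": [
    [[6.1,0.5,-6,0,0,0,0],[6.5,0,-3.9,0,0,0,0],[6.7,0,-3.5,0,0,0,0],[6.9,0,-3.1,0,0,0,0],[7.1,0,-2.8,0,0,0,0],[7.2,0,-2.4,0,0,0,0],[7.3,0,-2,0,0,0,0]]
  ]
}}

```text
time: 13.1
tool_pos: [0.4813, -0.2163, 0.2599]
ee_rot: [3.137, -0.87, 1.464]
wrist_force: [-1.1, -6.5, -1.7]
width: 0.0008
finger_force: 2.7
```

```bash
cat >> h.py <<'E'
def contact():
    """cover angle implied by finger pose"""
    o=robot.get_obs(); R=Ro.from_euler('xyz',o['ee_rot']); u=-R.apply([0,0,1]); x=R.apply([1,0,0])
    c=np.array(o['tool_pos'])-.199*u+.008*x
    W=Ro.from_euler('z',-YAW); c=W.apply(c-C)-[.06,0,.087]; ul=W.apply(u)
    r=np.hypot(c[0],c[2]); pc=np.rad2deg(np.arctan2(c[2],-c[0])); b=np.rad2deg(np.arctan2(ul[2],-ul[0]))
    # edge on flank: |c+s u|=.145
    bb=c[[0,2]]@ul[[0,2]]; s=-bb+np.sqrt(max(bb*bb-r*r+.145**2,0)); e=c+s*ul
    pe=np.rad2deg(np.arctan2(e[2],-e[0]))
    return dict(corner=round(float(pc),2),r=round(float(r),4),beta=round(float(b),1),edge=round(float(pe),2),y=round(float(c[1]),4),F=np.round(W.apply(o['wrist_force']),1).tolist(),t=o['time'])
def sweep(phis,beta,s=.022):
    o=robot.get_obs(); p=np.array(o['tool_pos']);R=Ro.from_euler('xyz',o['ee_rot'])
    for phi in phis:
        P,Q=pose(phi,beta(phi),s=s)
        print([float(v) for v in [*np.round(R.inv().apply(P-p)*1000,1),*np.round((R.inv()*Q).as_rotvec(),3),0]]); p,R=P,Q
E
python3 - <<'E'
from h import *
print(contact())
sweep(range(29,70,3),lambda f:40 if f<=40 else 40+(f-40)*.7)
E
```

```text
{'corner': 23.65, 'r': 0.1262, 'beta': 40.2, 'edge': 25.84, 'y': 0.0295, 'F': [-6.6, 0.4, -1.7], 't': 13.1}
[7.3, -0.3, 0.8, 0.001, 0.003, 0.003, 0.0]
[7.5, 0.0, -1.3, 0.0, 0.0, 0.0, 0.0]
[7.5, -0.0, -0.9, 0.0, 0.0, 0.0, 0.0]
[7.6, 0.0, -0.5, 0.0, 0.0, 0.0, 0.0]
[9.6, -0.0, -0.2, 0.0, -0.012, 0.0, 0.0]
[13.7, -0.0, 0.0, -0.0, -0.037, 0.0, 0.0]
[13.7, 0.0, 0.1, -0.0, -0.037, 0.0, 0.0]
[13.7, 0.0, 0.2, -0.0, -0.037, -0.0, 0.0]
[13.7, -0.0, 0.3, 0.0, -0.037, 0.0, 0.0]
[13.7, 0.0, 0.4, 0.0, -0.037, 0.0, 0.0]
[13.7, -0.0, 0.5, 0.0, -0.037, -0.0, 0.0]
[13.7, -0.0, 0.6, 0.0, -0.037, -0.0, 0.0]
[13.7, 0.0, 0.7, 0.0, -0.037, 0.0, 0.0]
[13.7, -0.0, 0.8, 0.0, -0.037, 0.0, 0.0]
```

Emit:
{"fn": "step_arm", "kwargs": {
  "commands": [
    [[7.4,0,-1.6,0,0,0,0],[7.5,0,-1.3,0,0,0,0],[7.5,0,-0.9,0,0,0,0],[7.6,0,-0.5,0,0,0,0],[9.6,0,-0.2,0,-0.012,0,0],[13.7,0,0,0,-0.037,0,0],[13.7,0,0.1,0,-0.037,0,0],[13.7,0,0.2,0,-0.037,0,0],[13.7,0,0.3,0,-0.037,0,0],[13.7,0,0.4,0,-0.037,0,0],[13.7,0,0.5,0,-0.037,0,0],[13.7,0,0.6,0,-0.037,0,0],[13.7,0,0.7,0,-0.037,0,0],[13.7,0,0.8,0,-0.037,0,0],[0,0,0,0,0,0,0]]
  ]
}}

```text
time: 14.98
tool_pos: [0.4937, -0.0986, 0.3714]
ee_rot: [3.136, -0.526, 1.466]
wrist_force: [-0.9, -5.7, 1.5]
width: 0.0006
finger_force: 2.2
```

Run:
```python
from h import *
print(contact()); b=snap('side','side6.png'); a=snap('top','top6.png')
cv2.imwrite('pics/z6.png',np.hstack([cv2.resize(s['color'][r:r+130,q:q+110],(400,473),interpolation=cv2.INTER_CUBIC)[:,:,::-1] for s,r,q in ((a,130,245),(b,120,220))]))
sweep(range(71,84,3),lambda f:40+(f-40)*.7)
```

```text
{'corner': 67.69, 'r': 0.1257, 'beta': 59.9, 'edge': 66.64, 'y': 0.03, 'F': [-5.8, 0.2, 1.5], 't': 14.975}
[14.0, 0.5, 3.3, 0.002, -0.033, 0.004, 0.0]
[13.6, -0.0, 1.0, 0.0, -0.037, -0.0, 0.0]
[13.6, -0.0, 1.1, 0.0, -0.037, 0.0, 0.0]
[13.6, 0.0, 1.2, 0.0, -0.037, 0.0, 0.0]
[13.6, 0.0, 1.3, -0.0, -0.037, 0.0, 0.0]
```

View pics/z6.png

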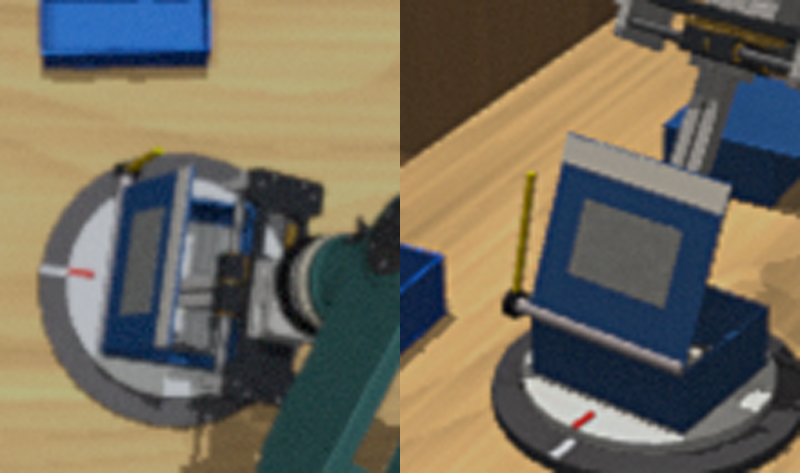

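The cover is following the finger (free edge at crop (645, 165) in the side part), the red and white lines still meet, and the gripper stays clear of the pointer.

Emit:
{"fn": "step_arm", "kwargs": {
  "commands": [
    [[13.6,0,1,0,-0.037,0,0],[13.6,0,1,0,-0.037,0,0],[13.6,0,1.1,0,-0.037,0,0],[13.6,0,1.2,0,-0.037,0,0],[9.1,0,0.8,0,-0.025,0,0],[0,0,0,0,0,0,0]]
  ]
}}

```text
time: 15.82
tool_pos: [0.5, -0.0402, 0.3937]
ee_rot: [3.138, -0.354, 1.464]
wrist_force: [-0.8, -5.4, 2.6]
width: 0.0008
finger_force: 2.2
```

```bash
python3 -c "
from h import *
print(contact()); sweep([82],lambda f:40+(f-40)*.7)
"
```

```text
{'corner': 81.08, 'r': 0.1244, 'beta': 69.7, 'edge': 79.45, 'y': 0.0303, 'F': [-5.4, 0.2, 2.6], 't': 15.825}
[0.6, 0.6, 1.8, 0.002, 0.005, 0.004, 0.0]
```

Emit:
{"fn": "step_arm", "kwargs": {
  "commands": [
    [[-10,0,0,0,0,0,0],[0,0,0,0,0,0,0]]
  ]
}}

```text
time: 16.08
tool_pos: [0.499, -0.0504, 0.3887]
ee_rot: [3.141, -0.356, 1.461]
wrist_force: [0.6, -2.1, 1.4]
width: 0.0008
finger_force: 0.9
```

Emit:
{"fn": "step_arm", "kwargs": {
  "commands": [
    [[-4,0,0,0,0,0,0],[0,0,0,0,0,0,0]]
  ]
}}

```text
time: 16.32
tool_pos: [0.4987, -0.0536, 0.3877]
ee_rot: [3.14, -0.355, 1.462]
wrist_force: [0.1, 0.3, -0.4]
width: 0.0005
finger_force: 0.5
```

```bash
python3 -c "
from h import *
print(contact())"
```

```text
{'corner': 74.45, 'r': 0.1214, 'beta': 69.6, 'edge': 73.66, 'y': 0.0303, 'F': [0.3, -0.0, -0.4], 't': 16.325}
```

Emit:
{"fn": "step_arm", "kwargs": {
  "commands": [
    [[-4,0,0,0,0,0,0],[0,0,0,0,0,0,0]]
  ]
}}

```text
time: 16.58
tool_pos: [0.4983, -0.0571, 0.3868]
ee_rot: [3.139, -0.355, 1.463]
wrist_force: [-0.6, -0.1, 0.5]
width: 0.0002
finger_force: 0.0
```

```bash
python3 -c "
from h import *
print(contact())"
```

```text
{'corner': 72.69, 'r': 0.1215, 'beta': 69.7, 'edge': 72.2, 'y': 0.0302, 'F': [-0.1, 0.6, 0.5], 't': 16.575}
```

Emit:
{"fn": "step_arm", "kwargs": {
  "commands": [
    [[-15,0,0,0,0,0,0],[-20,0,0,0,0,0,0],[-20,0,0,0,0,0,0],[0,0,0,0,0,0,0]]
  ]
}}

```text
time: 17.08
tool_pos: [0.4925, -0.1097, 0.3669]
ee_rot: [3.141, -0.355, 1.46]
wrist_force: [-0.1, 0.8, 0.0]
width: 0.0006
finger_force: 0.0
```

```bash
cat >> h.py <<'E'
from itertools import product
def hull(s,a,xr,yr,zr):
    P=np.array([proj(s,pt(y,L,a,h)) for L,y,h in product(xr,yr,zr)],np.float32)
    m=np.zeros((420*4,560*4),np.uint8); cv2.fillConvexPoly(m,cv2.convexHull((P*4+1.5).astype(np.int32)),1)
    return cv2.resize(m.astype(np.float32),(560,420),interpolation=cv2.INTER_AREA)
def fit(s,name,box,A=np.arange(55,100,.5)):
    r=models.masks_of(s,name)
    if not r: return None
    M=r[0]['mask'].astype(np.float32); v=[]
    for a in np.deg2rad(A):
        m=hull(s,a,*box); v.append(np.minimum(m,M).sum()/np.maximum(m,M).sum())
    i=int(np.argmax(v)); k=slice(max(0,i-5),i+6); q=np.polyfit(A[k],np.array(v)[k],2)
    return round(float(-q[1]/2/q[0]),2),float(A[i]),round(float(v[i]),3),round(r[0]['confidence'],2),int(M.sum())
COV=((0,.145),(-.075,.075),(0,.004)); PTR=((.0,.11),(-.0925,-.0875),(-.004,.004))
E
python3 - <<'E'
from h import *
print(contact())
for n in ('side','top','side','top'):
    s=snap(n,n+'7.png'); print(n,'cover',fit(s,'cover',COV),'ptr',fit(s,'pointer',PTR))
print(check())
E
```

```text
{'corner': 47.15, 'r': 0.131, 'beta': 69.7, 'edge': 49.42, 'y': 0.0302, 'F': [0.7, 0.1, 0.0], 't': 17.075}
side cover (73.23, 73.0, 0.947, 0.94, 2286) ptr (80.35, 81.0, 0.407, 0.7, 100)
top cover (73.72, 74.0, 0.928, 0.75, 703) ptr (81.31, 82.5, 0.289, 0.61, 19)
side cover (73.49, 73.0, 0.94, 0.9, 2263) ptr (78.51, 78.5, 0.677, 0.52, 117)
top cover (73.41, 73.5, 0.924, 0.7, 718) ptr (69.52, 55.5, 0.002, 0.21, 718)
('red', [(83.64, 90.6), (-89.84, 2.5)], 'white', [(83.65, 81.5), (-108.26, 75.9)])
```

Run:
```python
from h import *
A=np.arange(66,92,.5)
for n,(r0,r1,c0,c1) in (('side',(155,202,240,268)),('top',(160,184,272,300))):
  S=[snap(n) for _ in range(4)]; s=S[0]; im=np.mean([q['color'] for q in S],0)
  hsv=cv2.cvtColor(im.astype(np.float32)/255,cv2.COLOR_RGB2HSV); sat=hsv[:,:,1].copy(); sat[(hsv[:,:,0]<40)|(hsv[:,:,0]>75)]=0
  sub=sat[r0:r1,c0:c1]; print(n,'bg',round(float(np.median(sub)),2),'max',round(float(np.percentile(sub,99)),2))
  th=.5*(np.median(sub[sub>0])+np.percentile(sub,98)); W=np.zeros_like(sat); W[r0:r1,c0:c1]=(np.clip(sub,np.median(sub[sub>0]),None)-th)
  for dx in (0,.004,-.004):
    v=[(hull(s,a,(.02,.11),(-.0925,-.0875),(-.004+dx,.004+dx))*W).sum() for a in np.deg2rad(A)]
    i=int(np.argmax(v)); k=slice(max(0,i-4),i+5); q=np.polyfit(A[k],v[k],2); print(dx,A[i],round(-q[1]/2/q[0],2),round(v[i],2))
  crop=cv2.resize(im[r0-10:r1+30,c0-15:c1+42].astype(np.uint8),None,fx=7,fy=7,interpolation=cv2.INTER_CUBIC)[:,:,::-1].copy()
  if n=='side':
    for a,col in ((74,(0,0,255)),(77,(0,255,0)),(80,(255,0,255))):
      p,q=[tuple(int(x) for x in ((proj(s,pt(-.09,L,np.deg2rad(a)))-[c0-15,r0-10]+.5)*7)) for L in (0,.11)]; cv2.line(crop,p,q,col,1)
    cv2.imwrite('pics/z7.png',crop)
```

```text
side bg 0.0 max 1.0
0 81.0 80.34 -2.01
0.004 77.0 77.54 -1.95
-0.004 82.5 82.75 -2.6
top bg 0.0 max 0.9
0 78.0 78.65 3.92
0.004 76.0 75.75 3.85
-0.004 80.5 81.32 3.17
```

View pics/z7.png

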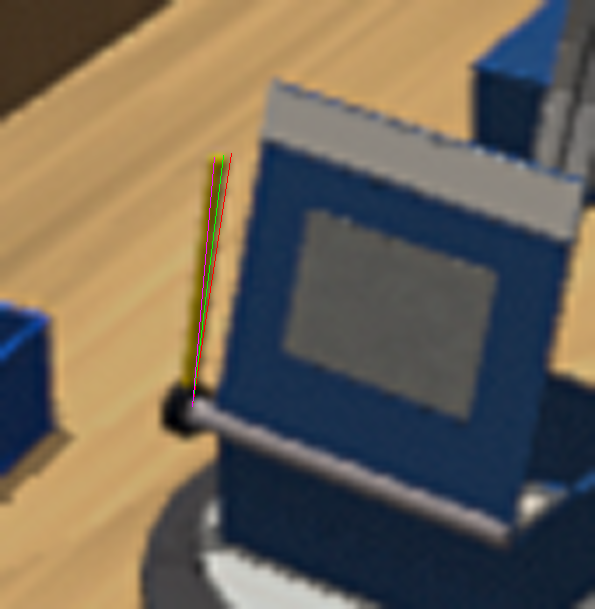

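The averaged side crop shows the cover a little less upright than the pointer, and the bar sits about 1 px off my hinge-line model. I'll compare directions only, with sub-pixel line fits.

```bash
cat >> h.py <<'E'
def angle_of_line(s,y,h,slope,L0,L1):
    A=np.arange(55,100,.25)
    def sl(a):
        p,q=proj(s,pt(y,L0,a,h)),proj(s,pt(y,L1,a,h)); return (q[0]-p[0])/(q[1]-p[1])
    v=np.array([sl(a) for a in np.deg2rad(A)]); o=np.argsort(v); return round(float(np.interp(slope,v[o],A[o])),2)
def slopes(k=6,save=None):
    S=[snap('side') for _ in range(k)]; s=S[0]; im=np.mean([q['color'].astype(float) for q in S],0)
    R0,R1=170,197; rows=np.arange(R0,R1)
    b=im[:,:,2]; px=[];cx=[]; up=np.linspace(0,1,1)
    for r in rows:
        c0=int(round(proj(s,pt(-.09,.06,np.deg2rad(77)))[0]))
        seg=b[r,c0-8:c0+8].copy(); seg=np.median(np.r_[seg[:4],seg[-4:]])-seg; seg=np.clip(seg-.3*seg.max(),0,None)
        px.append((seg*np.arange(c0-8,c0+8)).sum()/seg.sum())
    # cover left edge: red channel falls from wood to blue
    rr=np.arange(176,206); g=im[:,:,0]
    for r in rr:
        e=262 ; seg=g[r,254:276] if r<190 else g[r,254:272]
        mid=(seg.max()*.5+np.median(seg[-4:])*.5)
        j=[i for i in range(len(seg)-1) if seg[i]>=mid>seg[i+1]]
        cx.append(254+j[-1]+(seg[j[-1]]-mid)/(seg[j[-1]]-seg[j[-1]+1]) if j else np.nan)
    cx=np.array(cx); px=np.array(px)
    def robust(r,x):
        ok=~np.isnan(x)
        for _ in range(4):
            f=np.polyfit(r[ok],x[ok],1); ok=(~np.isnan(x))&(abs(np.polyval(f,r)-x)<.5)
        return f,int(ok.sum()),round(float(np.std((np.polyval(f,r)-x)[ok])),2)
    fp=robust(rows,px); fc=robust(rr,cx)
    return dict(ptr=(fp,angle_of_line(s,-.09,0.004,fp[0][0],.02,.1)),cov=(fc,angle_of_line(s,-.075,0.002,fc[0][0],.02,.12)),raw=(px.round(1)[::4],cx.round(1)[::3]))
E
python3 -c "
from h import *
print(slopes()); print(slopes())"
```

```text
{'ptr': ((array([-1.24191644e-01,  2.76300806e+02]), 27, 0.06), 76.79), 'cov': ((array([-1.61068968e-01,  2.87796537e+02]), 28, 0.15), 73.69), 'raw': (array([255.3, 254.6, 254.3, 253.7, 253.3, 252.6, 252.2]), array([259.5, 259. , 258.4, 258.1, 257.4, 257. , 256.4, 256.3, 255.7,
       255.4]))}
{'ptr': ((array([-1.24497723e-01,  2.76356763e+02]), 27, 0.06), 76.76), 'cov': ((array([-1.61189869e-01,  2.87819056e+02]), 28, 0.15), 73.68), 'raw': (array([255.3, 254.6, 254.3, 253.7, 253.3, 252.6, 252.2]), array([259.5, 259. , 258.4, 258.1, 257.4, 257. , 256.4, 256.3, 255.7,
       255.4]))}
```

Emit:
{"fn": "step_arm", "kwargs": {
  "commands": [
    [[20,0,0,0,0,0,0],[20,0,0,0,0,0,0],[15,0,0,0,0,0,0],[8,0,0,0,0,0,0],[5,0,0,0,0,0,0],[5,0,0,0,0,0,0],[3,0,0.7,0,0,0,0],[2.5,0,0.5,0,0,0,0],[0,0,0,0,0,0,0]]
  ]
}}

```text
time: 19.85
tool_pos: [0.5007, -0.035, 0.3937]
ee_rot: [3.139, -0.354, 1.462]
wrist_force: [-0.7, -3.7, -3.5]
width: 0.0006
finger_force: 2.2
```

```bash
python3 -c "
from h import *
print(contact())"
```

```text
{'corner': 83.42, 'r': 0.1236, 'beta': 69.7, 'edge': 81.37, 'y': 0.0302, 'F': [-3.8, 0.3, -3.5], 't': 19.85}
```

Emit:
{"fn": "step_arm", "kwargs": {
  "commands": [
    [[1.7,0,0.3,0,0,0,0],[0,0,0,0,0,0,0]]
  ]
}}

```text
time: 20.1
tool_pos: [0.5009, -0.0332, 0.3943]
ee_rot: [3.139, -0.354, 1.463]
wrist_force: [0.2, -4.0, -3.8]
width: 0.0004
finger_force: 2.2
```

```bash
python3 -c "
from h import *
print(contact())"
```

```text
{'corner': 84.34, 'r': 0.124, 'beta': 69.7, 'edge': 82.19, 'y': 0.0302, 'F': [-3.9, -0.6, -3.8], 't': 20.1}
```

Emit:
{"fn": "step_arm", "kwargs": {
  "commands": [
    [[-6,0,0,0,0,0,0],[-6,0,0,0,0,0,0],[-6,0,0,0,0,0,0],[-15,0,0,0,0,0,0],[-20,0,0,0,0,0,0],[-20,0,0,0,0,0,0],[0,0,0,0,0,0,0]]
  ]
}}

```text
time: 20.98
tool_pos: [0.4934, -0.1023, 0.3679]
ee_rot: [3.141, -0.355, 1.46]
wrist_force: [-0.4, 0.4, -0.2]
width: 0.0005
finger_force: 0.0
```

Run:
```python
from h import *
q=slopes(); print(q['ptr'],q['cov'],q['raw'][1])
s=snap('side','side8.png'); print(fit(s,'cover',COV)); s=snap('top','top8.png'); print(fit(s,'cover',COV),check())
```

```text
((array([-1.24678779e-01,  2.76378533e+02]), 27, 0.06), 76.74) ((array([-1.34052837e-01,  2.82188839e+02]), 28, 0.14), 76.21) [258.9 258.3 257.6 257.4 257.1 256.4 256.1 255.6 255.6 255.1]
(nan, 55.0, 0.0, 0.73, 489)
(76.51, 76.5, 0.929, 0.73, 596) ('red', [(83.66, 89.8), (-104.12, 2.0)], 'white', [(83.63, 80.2), (-75.52, 25.4)])h.py:98: RuntimeWarning: invalid value encountered in scalar divide
  return round(float(-q[1]/2/q[0]),2),float(A[i]),round(float(v[i]),3),round(r[0]['confidence'],2),int(M.sum())
```

Emit:
{"fn": "step_arm", "kwargs": {
  "commands": [
    [[-20,0,-30,0,0,0,0],[-20,0,-40,0,0,0,0],[-20,0,-40,0,0,0,0],[-20,0,-40,0,0,0,0],[0,0,0,0,0,0,0],[0,0,0,0,0,0,0]]
  ]
}}

```text
time: 22.28
tool_pos: [0.4795, -0.2271, 0.481]
ee_rot: [3.14, -0.355, 1.463]
wrist_force: [-0.4, -0.2, -0.7]
width: 0.0
finger_force: 0.0
```

Run:
```python
from h import *
q=slopes(); print(q['ptr'],q['cov']); b=snap('side'); a=snap('top'); print(fit(b,'cover',COV),fit(a,'cover',COV),check())
cv2.imwrite('pics/z9.png',np.hstack([cv2.resize(s['color'][r:r+130,q:q+110],(400,473),interpolation=cv2.INTER_CUBIC)[:,:,::-1] for s,r,q in ((a,130,245),(b,120,220))]))
```

```text
((array([-1.24577705e-01,  2.76357569e+02]), 27, 0.06), 76.75) ((array([-1.34094137e-01,  2.82198504e+02]), 28, 0.15), 76.2)
(77.09, 77.0, 0.941, 0.59, 2226) (77.05, 77.0, 0.893, 0.72, 548) ('red', [(83.64, 90.9), (-96.34, 94.3)], 'white', [(83.64, 81.8), (-96.36, 87.6)])
```

View pics/z9.png

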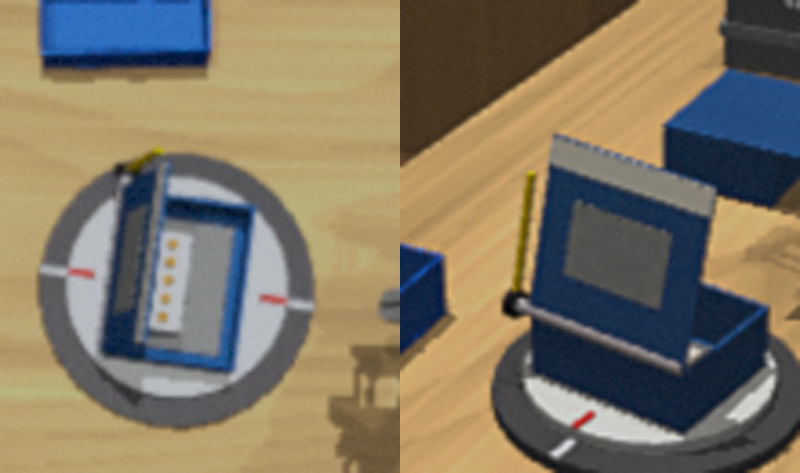

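The red and white lines meet at both ends, in the top part at about crop (68, 271) and (285, 300). The cover stands parallel to the pointer at about 76.5–77° against 76.75°, and the arm is clear. Handing in.

```bash
python3 -c "
from bench import robot
print(robot.close_job())"
```

```text
the job is handed in; nothing more can be done
None
```

The job is handed in: the turntable's red lines meet the white ones (measured to within about 0.1°), the released cover stands within about 0.6° of parallel to the pointer, and neither the pointer nor the other things were touched as far as I could see.

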